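# Tip up a flat test panel and stand it to dry

## Task

The thin aluminium test panel lies flat in the grey tipping rest, with one end jutting out over the rest's channel. Press that jutting end down until the panel tips up and stays leaning in the channel by itself, then take it by the raised end and stand it on edge in the gap of the white drying stand, about midway along the gap, and let go. Leave the bottles, the jar and the beaker where they are.

Things in the scene. Friction and masses are not known exactly. Their poses are not given: they have to be found in the camera images.
- rest: grey plastic tipping rest, fixed, 141 mm long (its x), 118 mm wide (its y), not symmetric. Origin on the bench under the middle of the bed's rounded front edge (radius 4 mm), z up. The flat bed, 60 mm high, runs from x = 0 back to x = -81 mm, with a 4 mm rim behind. Side walls 64 mm high stand at y = +-53 to +-59 mm along bed and channel
- rest_channel (a point): middle of the rest's channel floor, 24 mm beyond the bed's edge (along the rest's +x) and 4 mm above the bench. The open-topped channel is 48 mm wide, from the bed's edge to a kerb 42 mm high (above the bench) and 6 mm thick; axes as the rest
- panel_center (a point): centre (half thickness) of the plain aluminium test panel, 120 mm along its x, 100 mm along its y, 4 mm thick along its z, about 0.12 kg, loose. At the start it lies flat on the bed, its x along the rest's x within about 1 degree, its +x end jutting about 43 mm past the bed's edge over the channel. It rocks freely on that edge and falls back flat if let go too soon
- panel_jut (a point): middle of the panel's jutting end edge (its +x end, 60 mm from centre, half thickness). Pressed down some 30 mm past the bed's edge it goes down and, from 30 to 45 degrees on, the panel also slides down into the channel; with this end on the channel floor at the kerb the panel stays leaning on the bed's edge, about 50 degrees up from level
- panel_back (a point): middle of the panel's other end edge (its -x end, 60 mm from centre, half thickness). It rises when the jutting end is pressed; with the panel left leaning it stands some 40 mm clear of the bed's edge, measured along the panel
- stand: white plastic drying stand, fixed: base plate 80 mm (x) by 120 mm (y), 8 mm thick, origin at the centre of its underside, on the bench. Two upright walls, 116 mm long along y, 6 mm thick, tops 53 mm above the bench, leave one gap 16 mm wide (in x) along the stand's y axis, open above and at both ends, floor 8 mm above the bench. A panel let go in it leans by up to about 15 degrees.
- washbottle_mid (a point): white plastic wash bottle, 64 mm across, 142 mm high plus thin bent spout to 175 mm; point on its axis 70 mm above the bench. Loose bystander
- bigbottle_mid (a point): green plastic bottle with white cap, 72 mm across, 165 mm high; point on its axis 80 mm above the bench. Loose bystander
- beaker_mid (a point): empty glass beaker, 64 mm across, 70 mm high; point on its axis 35 mm above the bench. Loose bystander
- jar_mid (a point): small green glass jar with black cap, 48 mm across, 55 mm high; point on its axis 27 mm above the bench. Loose bystander
- panel: the same panel, origin at the centre of its underside, axes as for its centre
There are look-alikes about, which are no part of the job. What is meant by the panel is not brown, and is the larger of those in its own colour.

How it is judged:
By the outcome, as a careful person would: the job done as asked, in the order asked, and still so for the second after the job is handed in, with the robot touching nothing.
It also fails if it takes over 64 s, if anything falls off the work surface, if the arm or the gripper's body presses on something with over 40 N, if the wrist force passes 120 N, or if a joint passes its speed limit or range.

## Robot

A 6-joint arm with a two-finger parallel gripper is mounted at the origin on the work surface. World frame = base frame: x ahead of the robot, y to its left, z up, the work surface at z = 0. Lengths are in mm, angles in rad, forces in N, time in s.
With the tool pointing down it reaches from about 250 to 725 mm from the base axis. Payload 4 kg.
Tool frame: the origin (TCP) lies at the very end of the fingers, on their centre line; the grasp point (between the pads) lies 19 mm behind it; z points along the fingers, y is the direction in which the jaws open and shut (so a half turn about z gives the same grasp; the last joint's range is limited). The gripper opens to 85 mm and grips with 20 to 120 N. Pads are 22 mm wide; open, the fingers measure 114 mm over their backs; the gripper's body (76 mm by 85 mm) begins 54 mm behind the grasp point. The pads swing forward as they close: fully open they stand 13 mm farther back than shut.
Start: joints at [-1.273, 0.241, 0.005, 1.335, 0, 1.571], TCP at [146.707, -477.992, 231.306] pointing down, gripper open.
Joint ranges: [-2.72, 2.72], [-1.05, 1.87], [-1.09, 1.28], [-1.99, 2.15], [-1.42, 1.44], [-3.14, 3.14]. Speed limits (rad/s): [2.79, 2.79, 3.14, 3.14, 3.14, 3.14].

## Interface

Orientations are given as a unit quaternion [x, y, z, w].
In Python, from plant import sensors, viewer, env gives the robot as it stands.
- The arm moves only by the tool play_rows, never from a script. Its argument "increments" is one flat list of numbers, 7 for each row, row after row: the shift along the tool's x, y, z in m, then the turn, a rotation vector about the tool's x, y, z in degrees, then the closure in counts, from 0 (fully open) to 255 (shut). A call has 1 to 12 rows; each row is the pose to reach, as a shift and turn from the pose commanded when the call began, along the tool's axes at that moment; what a row does not reach only later rows make up. A row lasts 1/10 s, in which the tool goes at most 50 mm and 8.59 degrees, less where a joint would pass 70% of its speed; a pose out of reach is approached as far as the arm can. A call with a gripper value outside its range is refused whole. The fingers move at their own pace and stop on an object; the grip force is fixed at half the most. Time passes only in rows, so rows that repeat a pose let the fingers close. It gives the time, the measured TCP pose, the force and the opening at its end, in the units of the state.
- sensors.get_state(): the state, without advancing time (a new reading comes with each control period).
- viewer.read_camera(name): name is "scene" or "top"; returns a dict with "pixels" (480x640x3 uint8, red, green, blue), "depth" (480x640 float32, mm along the optical axis (not along the pixel's ray), 0 where there is no reading), "mtx" (3x3 intrinsics, pixels), "origin" and "attitude" of the camera in the world. Camera axes: x right, y down, z forward; pixel columns grow to the right and rows downward; lengths in mm; the calibration is good to about 2 mm. A picture is of the moment at which its call begins.
- env.sign_off(): hands the job in, once; it reports no verdict.
The state is a dict: "time_s": time; "joint_positions": joint angles; "qvel": joint speeds; "effort": joint torques, N m; "position": TCP position; "tool_rot": TCP orientation; "contact_force": force on the tool from outside, world axes, zero at the start; "moment": the same for the moment, N m; "opening": finger opening in mm.
Only numpy, scipy, OpenCV 4.12 (cv2) and the standard library are available. Lean on these libraries where they do the work, as an engineer would, in place of code of your own. Each camera call takes 0.05 s, during which the arm holds its last target. There are 200 camera calls.

## Working session

There is one attempt and no reset: what is moved stays moved. The work goes in short steps, Python scripts to look and compute and a tool call to move; the robot and the scene stay as the last step left them, time stands still between calls to the robot, and variables do not carry over. Pictures are saved under pics/ and viewed, about 8 in all and at most 12, crops included, and the job is handed in when it is done.

Besides the shell and the picture viewer there is one more tool, called as a command line: name --argument value ..., lists and objects as JSON in quotes. play_rows: Moves the arm, as the interface text tells. Its arguments: {"type":"object","properties":{"increments":{"type":"array","items":{"type":"number"}}},"required":["increments"]}

```bash
mkdir -p pics; ls; cat > h.py <<'E'
import numpy as np, cv2
from scipy.spatial.transform import Rotation as R
from plant import sensors, viewer, env
def cam(n,save=None):
    d=viewer.read_camera(n)
    if save: cv2.imwrite('pics/'+save,d['pixels'][:,:,::-1])
    np.savez('last_'+n+'.npz',**{k:np.asarray(v) for k,v in d.items()})
    return d
def rot(a):
    a=np.asarray(a,float)
    return R.from_quat(a) if a.shape==(4,) else R.from_matrix(a)
def cloud(d):
    K=np.asarray(d['mtx']);z=np.asarray(d['depth']).astype(float)
    v,u=np.mgrid[0:480,0:640]
    p=np.stack([(u-K[0,2])*z/K[0,0],(v-K[1,2])*z/K[1,1],z],-1)
    w=p.reshape(-1,3)@rot(d['attitude']).as_matrix().T+np.asarray(d['origin'])
    w=w.reshape(480,640,3); w[z==0]=np.nan
    return w
def load(n): return dict(np.load('last_'+n+'.npz'))
def move_to(pos,Rt=None):
    "shift (m, tool axes) and rotvec (deg) from measured pose to target"
    s=sensors.get_state();R0=rot(s['tool_rot'])
    sh=R0.inv().apply(np.asarray(pos)-np.asarray(s['position']))/1000
    rv=np.zeros(3) if Rt is None else (R0.inv()*Rt).as_rotvec(degrees=True)
    return sh.round(4),rv.round(2)
E
python3 - <<'E'
from h import *
s=sensors.get_state();print(s)
for n in('scene','top'):
    d=cam(n,n+'0.png');print(n,d['origin'],d['attitude'],d['mtx'])
E
```

```text
pics
{'time_s': 0.0, 'joint_positions': array([-1.27299446e+00,  2.41404556e-01,  3.74539889e-03,  1.33520561e+00,
        1.19350664e-05,  1.57078579e+00]), 'qvel': array([-0.00066387,  0.00025992,  0.00127407, -0.00086176, -0.00033576,
        0.00094676]), 'effort': array([-2.49463774e-03, -3.72318256e+01,  2.52406973e+01,  1.69219170e-02,
       -1.34004395e-04, -1.03817430e-05]), 'position': array([ 146.5300596 , -477.39403548,  230.42524615]), 'tool_rot': array([ 9.88933414e-01,  1.48356441e-01, -1.47520734e-04, -1.02366030e-03]), 'contact_force': array([ 0.28043333, -0.2110504 , -0.12500726]), 'moment': array([-0.01491886, -0.08134583,  0.01909791]), 'opening': 85.4485624630997}
scene [1095.26582002  862.56570202 1027.67205131] [ 0.2567324   0.87923114 -0.38427579 -0.1156425 ] [[591.67004886   0.         316.38967254]
 [  0.         591.67004886 241.72930304]
 [  0.           0.           1.        ]]
top [ 427.4591918   -11.97902684 1384.54625835] [-0.70100342  0.71107573 -0.0352486   0.04150961] [[539.44187721   0.         319.6237845 ]
 [  0.         539.44187721 251.99589423]
 [  0.           0.           1.        ]]
```

View pics/top0.png

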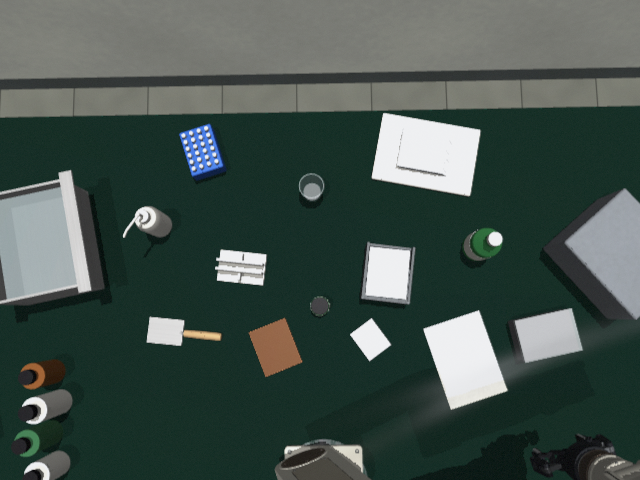

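View pics/scene0.png

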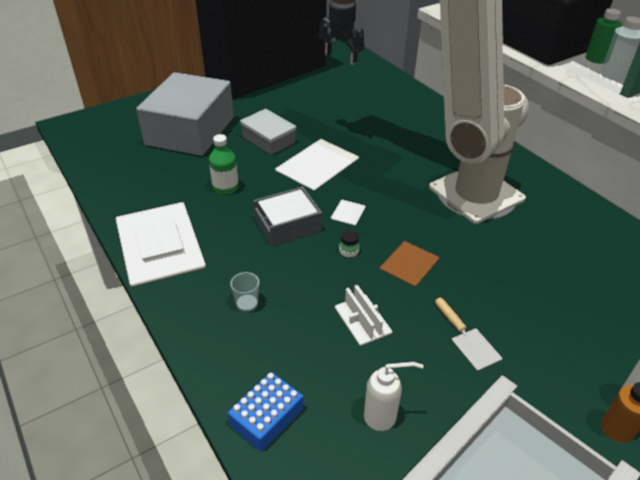

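Top view: the candidates for the panel are the light plate in the grey rest (388,273), the small light square (370,340), the brown plate (275,347), the paper sheet (465,360) and the spatula blade (165,331). I choose the one in the rest: not brown, and larger than the (370,340) one. Stand at (241,267), jar (319,306), beaker (312,187), wash bottle (152,222), green bottle (485,244).

```bash
python3 - <<'E'
from h import *
d=load('top');w=cloud(d);s=load('scene');ws=cloud(s)
im=d['pixels'][:,:,::-1]
a=cv2.resize(im[230:315,350:430],None,fx=5,fy=5,interpolation=cv2.INTER_CUBIC)
b=cv2.resize(s['pixels'][180:250,245:330,::-1],None,fx=4.7,fy=4.7,interpolation=cv2.INTER_CUBIC)
h=425;b=cv2.resize(b,(398,h)) 
cv2.imwrite('pics/crop0.png',np.hstack([a[:h],b]))
def rect(m,lab):
    p=w[m][:,:2].astype(np.float32);r=cv2.minAreaRect(p);print(lab,len(p),np.round(r[0],1),np.round(r[1],1),round(r[2],2),'z',np.round(np.nanmedian(w[m][:,2]),1))
box=np.zeros((480,640),bool);box[230:315,350:425]=1
bright=d['pixels'].min(2)>170
rect(box&bright&(w[...,2]>50),'panel bright')
rect(box&(w[...,2]>15),'rest all')
rect(box&(w[...,2]>61.5)&~bright,'walls')
sb=np.zeros((480,640),bool);sb[240:295,205:280]=1
rect(sb&(w[...,2]>4),'stand');rect(sb&(w[...,2]>35),'stand walls')
for z in (45,20): 
    m=sb&(w[...,2]>z);print(z,m.sum())
# profile heights
for (u,v,n) in [(388,273,'panel'),(319,306,'jar'),(312,187,'beaker'),(152,222,'wash'),(490,240,'big'),(241,267,'stand gap'),(370,340,'small')]:
    print(n,np.round(w[v,u],1))
print('row scan u=388',[(v,*np.round(w[v,388],0)) for v in range(236,312,3)])
print('stand col u=232',[(v,*np.round(w[v,232],0)) for v in range(246,288,2)])
E
```

```text
panel bright 2008 [ 518.7 -167.2] [101.4 121.2] 82.92 z 64.7
rest all 2788 [ 520.  -167.9] [119.2 140.2] 82.3 z 64.1
walls 418 [ 520.  -167.6] [118.4 140.1] 82.24 z 64.7
stand 1653 [542.7 199.6] [191.5 139.5] 89.27 z 9.0
stand walls 282 [542.4 200.8] [117.   62.5] 65.37 z 52.5
45 243
20 354
panel [ 517.2 -167.9   65.3]
jar [439.3   2.2  52.7]
beaker [748.3  16.7   6.7]
wash [642.6 395.1 123.2]
big [ 581.5 -387.9  170.7]
stand gap [542.2 201.8   4.3]
small [ 352.3 -125.3    0.9]
row scan u=388 [(236, np.float64(618.0), np.float64(-179.0), np.float64(-4.0)), (239, np.float64(609.0), np.float64(-177.0), np.float64(6.0)), (242, np.float64(602.0), np.float64(-178.0), np.float64(-4.0)), (245, np.float64(589.0), np.float64(-172.0), np.float64(46.0)), (248, np.float64(579.0), np.float64(-169.0), np.float64(68.0)), (251, np.float64(571.0), np.float64(-169.0), np.float64(66.0)), (254, np.float64(564.0), np.float64(-169.0), np.float64(63.0)), (257, np.float64(557.0), np.float64(-169.0), np.float64(61.0)), (260, np.float64(549.0), np.float64(-168.0), np.float64(68.0)), (263, np.float64(542.0), n
[... 1688 characters left out ...]
loat64(9.0)), (266, np.float64(545.0), np.float64(224.0), np.float64(10.0)), (268, np.float64(536.0), np.float64(217.0), np.float64(52.0)), (270, np.float64(531.0), np.float64(216.0), np.float64(54.0)), (272, np.float64(530.0), np.float64(224.0), np.float64(7.0)), (274, np.float64(524.0), np.float64(224.0), np.float64(9.0)), (276, np.float64(519.0), np.float64(224.0), np.float64(8.0)), (278, np.float64(514.0), np.float64(224.0), np.float64(7.0)), (280, np.float64(509.0), np.float64(224.0), np.float64(10.0)), (282, np.float64(504.0), np.float64(225.0), np.float64(4.0)), (284, np.float64(499.0), np.float64(225.0), np.float64(1.0)), (286, np.float64(494.0), np.float64(226.0), np.float64(-2.0))]
```

View pics/crop0.png

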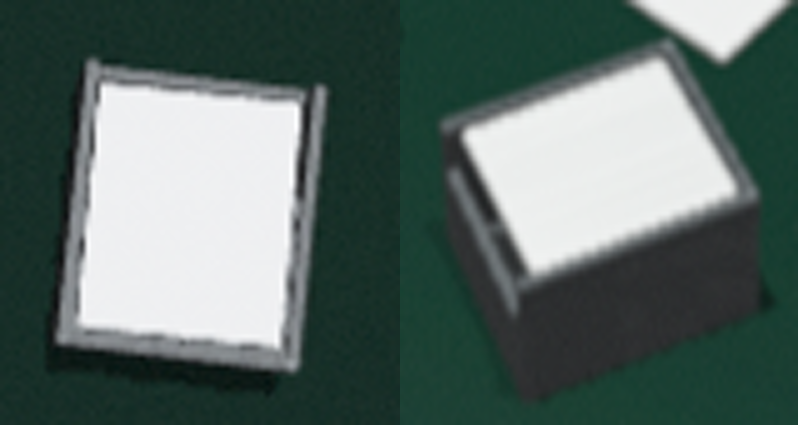

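The crop shows the panel filling the bed. The dark channel gap and kerb are on the far side (crop top, about (200,75)), so rest +x is about world +x, yaw about -7.7°. I'll measure the stand more precisely and compute the approach.

```bash
cat >> h.py <<'E'
YAW=np.radians(-7.6); RX=np.array([np.cos(YAW),np.sin(YAW),0]); RY=np.array([-np.sin(YAW),np.cos(YAW),0]); RO=np.array([536.4,-169.9,0])
def rest(x,y,z): return RO+RX*x+RY*y+np.array([0,0,z])
def frame(z,y):
    z=np.array(z,float);z/=np.linalg.norm(z);y=np.array(y,float);y-=z*(y@z);y/=np.linalg.norm(y)
    return R.from_matrix(np.stack([np.cross(y,z),y,z],1))
E
python3 - <<'E'
from h import *
for n in('top','scene'):
    d=load(n);w=cloud(d)
    m=(abs(w[...,0]-542)<75)&(abs(w[...,1]-200)<85)
    for lo,hi in((5,13),(46,58)):
        p=w[m&(w[...,2]>lo)&(w[...,2]<hi)];r=cv2.minAreaRect(p[:,:2].astype(np.float32));c=p[:,:2].mean(0)
        print(n,lo,len(p),np.round(r,1) if 0 else (np.round(r[0],1),np.round(r[1],1),round(r[2],1)),c.round(1),p[:,2].mean().round(1))
d=load('top');cv2.imwrite('pics/stand.png',cv2.resize(d['pixels'][240:295,205:280,::-1],None,fx=8,fy=8,interpolation=cv2.INTER_CUBIC))
print(rest(33,0,120),move_to(rest(33,0,120),frame([0,0,-1],-RY)))
E
```

```text
top 5 990 (array([541.3, 200.7]), array([168.2, 147.1]), 89.6) [541.7 199.7] 8.3
top 46 232 (array([543.2, 200.5]), array([115.4,  28.1]), 83.2) [543.1 200.5] 52.8
scene 5 769 (array([541.6, 198.3]), array([165.1, 149.4]), 89.4) [555.4 213.2] 8.7
scene 46 357 (array([541.2, 202. ]), array([118.7,  31.2]), 83.0) [542.6 203.9] 52.8
[ 569.11011283 -174.26446088  120.        ] (array([ 0.4929, -0.1657,  0.1108]), array([-1.000e-01,  2.000e-02,  2.466e+01]))
```

View pics/stand.png

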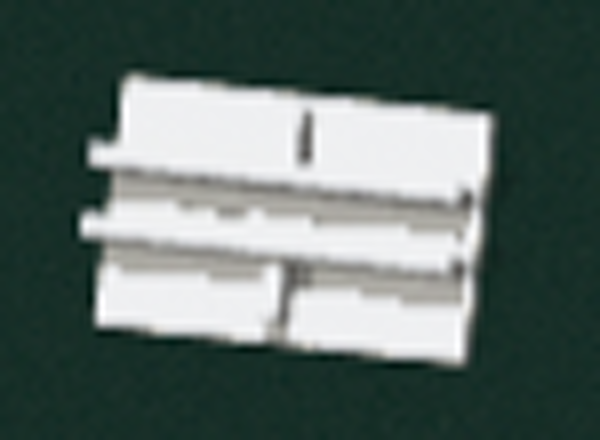

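The stand crop shows two walls, tilted slightly, with the gap between them around (280,205). Gap centre about (542.5,201), direction azimuth 83°.

play_rows --increments '[0.493,-0.166,0.111,0,0,24.7,255,0.493,-0.166,0.111,0,0,24.7,255,0.493,-0.166,0.111,0,0,24.7,255,0.493,-0.166,0.111,0,0,24.7,255,0.493,-0.166,0.111,0,0,24.7,255,0.493,-0.166,0.111,0,0,24.7,255,0.493,-0.166,0.111,0,0,24.7,255,0.493,-0.166,0.111,0,0,24.7,255,0.493,-0.166,0.111,0,0,24.7,255,0.493,-0.166,0.111,0,0,24.7,255,0.493,-0.166,0.111,0,0,24.7,255,0.493,-0.166,0.111,0,0,24.7,255]'

```text
time_s: 1.3
position: [572.4, -170.2, 117.4]
tool_rot: [0.998, -0.063, -0.001, -0.001]
contact_force: [-1.5, -0.0, 0.0]
opening: 0.1
```

```bash
python3 - <<'E'
from h import *
print(move_to(rest(33,0,70),frame([0,0,-1],-RY)),sensors.get_state()['joint_positions'].round(2))
E
```

```text
(array([-0.0027,  0.0046,  0.0473]), array([-0.11,  0.1 ,  0.36])) [-0.29  0.5   0.08  1.16  0.    2.98]
```

play_rows --increments '[0,0,0.02,0,0,0,255,0,0,0.02,0,0,0,255,0,0,0.02,0,0,0,255]'

```text
time_s: 1.6
position: [568.2, -174.8, 99.8]
tool_rot: [0.998, -0.067, -0.001, -0.0]
contact_force: [0.5, 0.6, 0.3]
opening: -0.1
```

```bash
python3 - <<'E'
from h import *
print(move_to(rest(33,0,70),frame([0,0,-1],-RY)))
d=cam('top');w=cloud(d)
# finger tip check: points of gripper
E
```

```text
(array([ 0.0009, -0.0006,  0.0298]), array([-0.02,  0.13, -0.07]))
```

play_rows --increments '[0.001,0,0.033,0,0,0,255,0.001,0,0.036,0,0,0,255,0.001,0,0.039,0,0,0,255,0.001,0,0.042,0,0,0,255,0.001,0,0.045,0,0,0,255,0.001,0,0.048,0,0,0,255,0.001,0,0.051,0,0,0,255,0.001,0,0.054,0,0,0,255,0.001,0,0.056,0,0,0,255,0.001,0,0.058,0,0,0,255,0.001,0,0.058,0,0,0,255]'

```text
time_s: 2.75
position: [570.2, -174.7, 41.9]
tool_rot: [0.998, -0.067, -0.0, -0.0]
contact_force: [0.9, 0.2, 0.7]
opening: -0.1
```

```bash
python3 - <<'E'
from h import *
a=cam('top');b=cam('scene')
A=cv2.resize(a['pixels'][215:325,340:440,::-1],None,fx=4,fy=4);B=cv2.resize(b['pixels'][150:260,230:330,::-1],None,fx=4,fy=4)
cv2.imwrite('pics/press.png',np.hstack([A,B]))
w=cloud(b)
for n,dd in(('s',b),('t',a)):
    w=cloud(dd);q=w-RO;x=q@RX;y=q@RY
    m=(abs(abs(y)-35)<12)&(x>-85)&(x<48)
    X=x[m];Z=w[...,2][m]
    print(n,[(c,int(np.median(Z[abs(X-c)<3])) if (abs(X-c)<3).sum()>3 else None) for c in range(-80,48,8)])
E
```

```text
s [(-80, 573), (-72, 566), (-64, 109), (-56, 105), (-48, 98), (-40, 93), (-32, 88), (-24, 472), (-16, 519), (-8, 513), (0, 406), (8, 361), (16, 351), (24, 341), (32, 340), (40, 348)]
t [(-80, 572), (-72, 567), (-64, 561), (-56, 556), (-48, 551), (-40, 545), (-32, 539), (-24, 532), (-16, 519), (-8, 512), (0, 512), (8, 509), (16, 505), (24, 501), (32, 493), (40, 492)]
```

View pics/press.png

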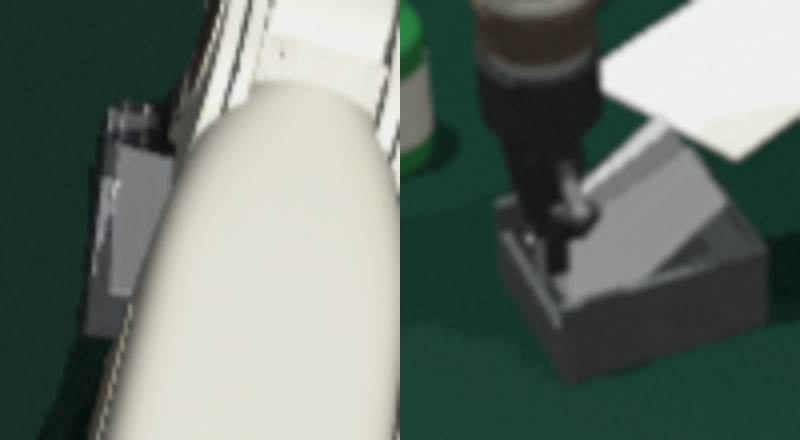

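The press picture shows the panel at about 33°, its jutting end pushed into the channel, not yet slid. Press further.

play_rows --increments '[0,0,0.003,0,0,0,255,0,0,0.006,0,0,0,255,0,0,0.009,0,0,0,255,0,0,0.012,0,0,0,255,0,0,0.014,0,0,0,255,0,0,0.016,0,0,0,255,0,0,0.018,0,0,0,255,0,0,0.018,0,0,0,255]'

```text
time_s: 3.65
position: [569.9, -174.8, 26.7]
tool_rot: [0.998, -0.067, 0.0, 0.0]
contact_force: [-6.7, 1.6, 18.3]
opening: 0.2
```

```bash
cat >> h.py <<'E'
def prof(n='scene',ylim=(23,47),png=None):
    dd=cam(n,png);w=cloud(dd);q=w-RO;x=q@RX;y=q@RY;z=w[...,2]
    m=(abs(y)>ylim[0])&(abs(y)<ylim[1])&(x>-85)&(x<44)&(z<150)&(z>2)
    X=x[m];Z=z[m]
    print(n,[(c,int(np.median(Z[abs(X-c)<3])) if (abs(X-c)<3).sum()>3 else None) for c in range(-80,48,6)])
    return dd
E
python3 - <<'E'
from h import *
prof()
E
```

```text
scene [(-80, 63), (-74, 62), (-68, 62), (-62, 62), (-56, 62), (-50, 61), (-44, 61), (-38, 62), (-32, 100), (-26, 95), (-20, 86), (-14, 78), (-8, 72), (-2, 64), (4, 58), (10, 50), (16, None), (22, 115), (28, 137), (34, 132), (40, 130), (46, 136)]
```

It has slid to about 50°, with the back end at x≈-33, z≈100. Lift off straight up.

play_rows --increments '[0,0,-0.004,0,0,0,255,0,0,-0.01,0,0,0,255,0,0,-0.03,0,0,0,255,0,0,-0.07,0,0,0,255,0,0,-0.11,0,0,0,255,0,0,-0.15,0,0,0,255,0,0,-0.19,0,0,0,255,0,0,-0.19,0,0,0,255,0,0,-0.19,0,0,0,255]'

```text
time_s: 4.6
position: [571.4, -175.0, 215.4]
tool_rot: [0.998, -0.067, 0.002, 0.0]
contact_force: [-0.5, -0.3, -0.4]
opening: 0.0
```

```bash
python3 - <<'E'
from h import *
d=prof(); w=cloud(d);q=w-RO;x=q@RX;y=q@RY;z=w[...,2]
m=(abs(y)<46)&(z>63)&(z<130)&(x<-1)&(x>-60)
p=np.stack([x[m],y[m],z[m]],1);c=np.median(p,0);
for _ in range(4):
    A=np.c_[p[:,0],p[:,1],np.ones(len(p))];k=np.linalg.lstsq(A,p[:,2],rcond=None)[0];r=p[:,2]-A@k;p=p[abs(r)<4]
print(len(p),k,'angle',np.degrees(np.arctan(-k[0])),'top',p[np.argsort(p[:,2])[-15:]].mean(0).round(1),'ymin/max',np.percentile(p[:,1],[1,99]),'skew',np.degrees(k[1]/k[0]))
a=prof('top')
E
```

```text
scene [(-80, 62), (-74, 62), (-68, 62), (-62, 63), (-56, 62), (-50, 61), (-44, 61), (-38, 62), (-32, 100), (-26, 94), (-20, 86), (-14, 78), (-8, 72), (-2, 64), (4, 57), (10, 48), (16, 43), (22, 32), (28, 24), (34, 19), (40, None), (46, None)]
107 [-6.23954784e-01 -2.73153304e-02  7.14645170e+01] angle 31.962298562642953 top [-20.8 -21.4  86.9] ymin/max [-43.46765442  44.49885633] skew 2.5082797491519266
top [(-80, 62), (-74, 59), (-68, 61), (-62, 61), (-56, 59), (-50, 60), (-44, 60), (-38, 61), (-32, 62), (-26, 97), (-20, 91), (-14, 81), (-8, 75), (-2, 66), (4, 58), (10, 50), (16, 43), (22, 36), (28, 28), (34, 19), (40, 12), (46, None)]
```

Panel stays leaning at about 50°, raised end near rest x≈-31, z≈98. Next: the grasp pose along the panel.

```bash
cat >> h.py <<'E'
a=np.radians(50);Z=np.array([0,0,1.]);D=RX*np.cos(a)-Z*np.sin(a);N=RX*np.sin(a)+Z*np.cos(a);GR=frame(D,N)
def E(t,off=0): return rest(-31,0,97.5)+D*t+N*off
E
python3 - <<'E'
from h import *
print(move_to(rest(-75,0,200),GR))
for n in('top','scene'):
    w=cloud(load(n));q=w-RO;x=q@RX;y=q@RY;z=w[...,2]
    m=(abs(y)<60)&(z>66)&(x<0)&(x>-60)&(abs(z-64+1.2*x)<5)
    p=np.stack([x[m],y[m],z[m]],1);k=np.linalg.lstsq(np.c_[p[:,:2],np.ones(len(p))],p[:,2],rcond=None)[0]
    print(n,len(p),k,np.percentile(p[:,1],[1,99]).round(1),np.percentile(p[:,2],98))
E
```

```text
(array([-1.086e-01, -1.000e-04,  1.300e-02]), array([-31.42,  31.4 , -86.01]))
top 197 [-1.21489306e+00  8.67616177e-03  6.45636274e+01] [ 6.3 50.7] 103.26845567029366
scene 405 [-1.20142185e+00  5.03407262e-03  6.33395085e+01] [-47.5  53.8] 103.67598292711648
```

play_rows --increments '[-0.109,0,0.013,-31.4,31.4,-86.0,195,-0.109,0,0.013,-31.4,31.4,-86.0,195,-0.109,0,0.013,-31.4,31.4,-86.0,195,-0.109,0,0.013,-31.4,31.4,-86.0,195,-0.109,0,0.013,-31.4,31.4,-86.0,195,-0.109,0,0.013,-31.4,31.4,-86.0,195,-0.109,0,0.013,-31.4,31.4,-86.0,195,-0.109,0,0.013,-31.4,31.4,-86.0,195,-0.109,0,0.013,-31.4,31.4,-86.0,195,-0.109,0,0.013,-31.4,31.4,-86.0,195,-0.109,0,0.013,-31.4,31.4,-86.0,195,-0.109,0,0.013,-31.4,31.4,-86.0,195]'

```text
time_s: 5.9
position: [459.5, -159.6, 197.8]
tool_rot: [0.707, 0.62, 0.225, 0.256]
contact_force: [-0.3, 0.2, 0.8]
opening: 19.8
```

play_rows --increments '[0,0,0,0,0,0,195,0,0,0,0,0,0,195,0,0,0,0,0,0,195]'

```text
time_s: 6.2
position: [462.4, -160.1, 201.0]
tool_rot: [0.707, 0.619, 0.226, 0.258]
contact_force: [0.3, -0.1, -0.7]
opening: 20.4
```

```bash
python3 - <<'E'
from h import *
print(move_to(E(-30),GR)); print(sensors.get_state()['joint_positions'].round(2))
E
```

```text
(array([ 0.    , -0.0331,  0.0773]), array([ 0.07, -0.01, -0.02]))
[-0.46 -0.19 -0.78  0.3   0.21  1.31]
```

play_rows --increments '[0,-0.033,0.04,0,0,0,195,0,-0.033,0.077,0,0,0,195,0,-0.033,0.077,0,0,0,195,0,-0.033,0.077,0,0,0,195]'

```text
time_s: 6.6
position: [486.4, -162.9, 119.7]
tool_rot: [0.707, 0.619, 0.225, 0.256]
contact_force: [-0.3, 0.0, 0.2]
opening: 19.9
```

```bash
python3 - <<'E'
from h import *
b=cam('scene')
cv2.imwrite('pics/g.png',cv2.resize(b['pixels'][140:260,230:350,::-1],None,fx=5,fy=5,interpolation=cv2.INTER_CUBIC))
print(move_to(E(22),GR))
K=b['mtx']
def px(p):
    c=rot(b['attitude']).inv().apply(p-b['origin']);return ((K@c/c[2])[:2]-[230,140])*5
s=sensors.get_state();print('tcp px',px(s['position']),'E px',px(E(0)))
E
```

```text
(array([ 0.    , -0.0012,  0.0526]), array([ 0.13, -0.02,  0.03]))
tcp px [336.6260758  226.36887478] E px [303.46278969 273.89086602]
```

View pics/g.png

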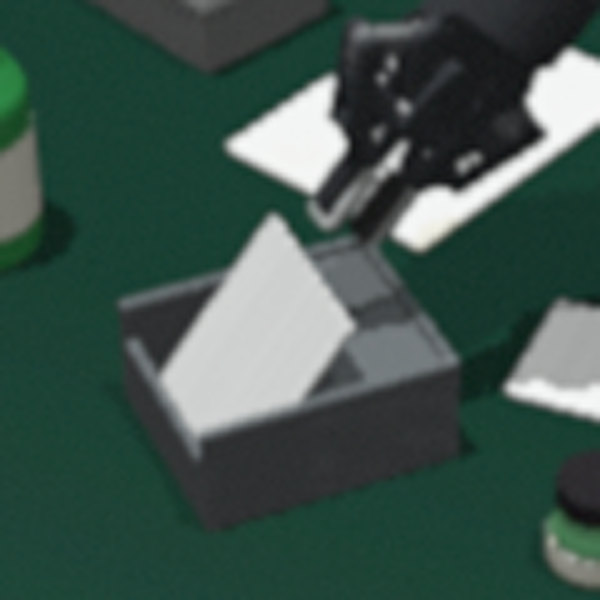

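The picture shows the finger gap (345,228) lined up with the raised edge middle (314,268), one finger to pass either side. Insert in steps and check force.

play_rows --increments '[0,-0.001,0.015,0,0,0,195,0,-0.001,0.025,0,0,0,195,0,-0.001,0.035,0,0,0,195,0,-0.001,0.043,0,0,0,195,0,-0.001,0.051,0,0,0,195,0,-0.001,0.051,0,0,0,195]'

```text
time_s: 7.25
position: [519.0, -168.0, 82.3]
tool_rot: [0.706, 0.619, 0.226, 0.259]
contact_force: [-0.7, 0.6, -0.6]
opening: 20.0
```

play_rows --increments '[0,0,0,0,0,0,220,0,0,0,0,0,0,230,0,0,0,0,0,0,240,0,0,0,0,0,0,255,0,0,0,0,0,0,255,0,0,0,0,0,0,255,0,0,0,0,0,0,255]'

```text
time_s: 7.95
position: [518.1, -167.7, 81.4]
tool_rot: [0.707, 0.619, 0.226, 0.258]
contact_force: [-1.3, -0.3, -1.6]
opening: 2.7
```

```bash
python3 - <<'E'
from h import *
s=sensors.get_state();print(s['moment'].round(2), (rot(s['tool_rot']).inv().apply(Z*100)/1000).round(4))
SY=np.radians(83);SXd=np.array([np.sin(SY),-np.cos(SY),0])
print('sx',SXd,move_to([542.5,201,280],frame([0,0,-1],SXd)))
E
```

```text
[0.13 0.87 0.01] [-0.      0.0644 -0.0765]
sx [ 0.99254615 -0.12186934  0.        ] (array([ 0.3687,  0.1091, -0.1678]), array([40.11,  0.22, -0.58]))
```

play_rows --increments '[0,0.003,-0.01,0,0,0,255,0,0.006,-0.025,0,0,0,255,0,0.012,-0.045,0,0,0,255,0,0.02,-0.065,0,0,0,255,0,0.035,-0.085,0,0,0,255,0,0.055,-0.105,0,0,0,255,0,0.075,-0.125,0,0,0,255,0,0.095,-0.15,0,0,0,255,0,0.11,-0.17,0,0,0,255,0,0.11,-0.17,0,0,0,255]'

```text
time_s: 8.95
position: [495.3, -165.4, 288.0]
tool_rot: [0.705, 0.618, 0.228, 0.262]
contact_force: [-0.2, -0.3, -1.3]
opening: 2.5
```

```bash
python3 - <<'E'
from h import *
b=cam('scene')
cv2.imwrite('pics/lift.png',cv2.resize(b['pixels'][40:260,200:440,::-1],None,fx=3,fy=3))
SY=np.radians(83);SXd=np.array([np.sin(SY),-np.cos(SY),0])
print('sx',move_to([542.5,201,270],frame([0,0,-1],SXd)))
E
```

```text
sx (array([ 0.3691, -0.0094,  0.0105]), array([40.37,  0.3 , -0.56]))
```

View pics/lift.png

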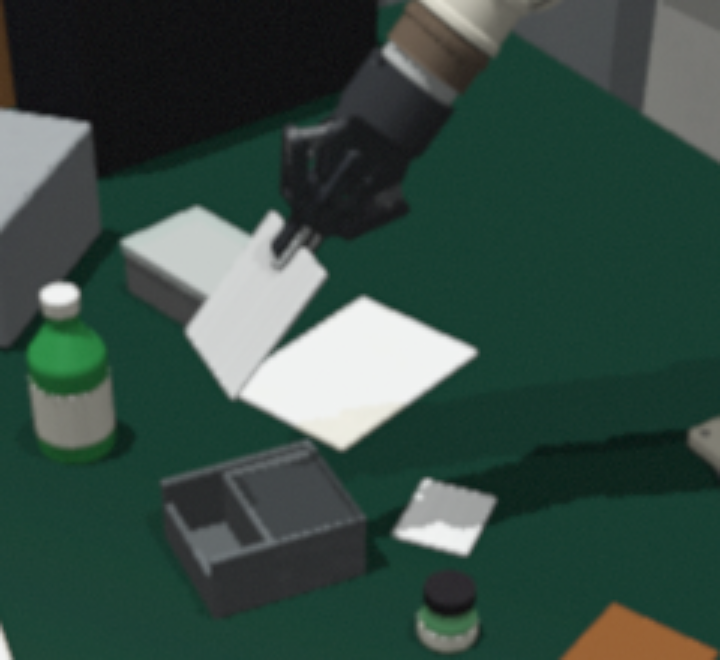

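The picture shows the panel held by the middle of its raised end (290,245), with the rest empty and bystanders undisturbed. Carry to above the stand.

play_rows --increments '[0.04,-0.001,0.001,4.0,0,0,255,0.08,-0.002,0.002,9.0,0,-0.1,255,0.12,-0.003,0.003,14.0,0.1,-0.2,255,0.16,-0.004,0.004,19.0,0.2,-0.3,255,0.2,-0.005,0.006,24.0,0.2,-0.4,255,0.24,-0.006,0.007,29.0,0.3,-0.5,255,0.28,-0.007,0.008,34.0,0.3,-0.5,255,0.32,-0.008,0.009,38.0,0.3,-0.6,255,0.35,-0.009,0.01,40.4,0.3,-0.6,255,0.369,-0.009,0.01,40.4,0.3,-0.6,255,0.369,-0.009,0.01,40.4,0.3,-0.6,255,0.369,-0.009,0.01,40.4,0.3,-0.6,255]'

```text
time_s: 10.2
position: [540.8, 201.0, 267.6]
tool_rot: [0.749, 0.663, -0.002, -0.002]
contact_force: [0.2, -0.9, -0.9]
opening: 3.0
```

play_rows --increments '[0,0,0.03,0,0,0,255,0,0,0.06,0,0,0,255,0,0,0.085,0,0,0,255,0,0,0.085,0,0,0,255,0,0,0.085,0,0,0,255]'

```text
time_s: 10.7
position: [540.7, 200.3, 184.6]
tool_rot: [0.749, 0.662, -0.001, -0.002]
contact_force: [0.1, -0.6, -0.2]
opening: 2.7
```

```bash
python3 - <<'E'
from h import *
b=cam('scene');t=cam('top')
B=cv2.resize(b['pixels'][200:350,300:430,::-1],None,fx=4,fy=4)
cv2.imwrite('pics/st.png',B)
s=sensors.get_state();print(s['position'],rot(s['tool_rot']).as_matrix().round(3))
SY=np.radians(83);SXd=np.array([np.sin(SY),-np.cos(SY),0]);SYd=np.array([np.cos(SY),np.sin(SY),0])
print(move_to([542.5,201,150],frame([0,0,-1],SXd)))
w=cloud(b);q=w-np.array([542.5,201,0]);x=q@SXd;y=q@SYd;z=w[...,2]
m=(abs(x)<20)&(abs(y)<65)&(z>60)&(b['pixels'].min(2)>90)
print(m.sum())
for lo in range(60,180,10):
    k=m&(z>lo)&(z<=lo+10)
    if k.sum()>5: print(lo,k.sum(),np.percentile(x[k],[10,50,90]).round(1),np.percentile(y[k],[1,50,99]).round(1),z[k].min().round(1))
E
```

```text
[542.08066651 201.25314273 186.12753419] [[ 0.122  0.993 -0.001]
 [ 0.993 -0.122  0.003]
 [ 0.003 -0.001 -1.   ]]
(array([-0.0003,  0.0005,  0.0361]), array([-0.08, -0.15, -0.01]))
3033
90 69 [-1.7 -0.4  0.6] [-47.8  13.   52.8] 90.2
100 81 [-1.5 -0.4  0.9] [-43.3   1.8  52.4] 100.0
110 83 [-1.7 -0.1  1.1] [-44.9   8.2  52.5] 110.0
120 88 [-1.4 -0.2  0.8] [-47.7  10.7  51.7] 120.0
130 88 [-1.4 -0.2  1.1] [-45.1   7.3  52.4] 130.1
140 90 [-1.2 -0.2  1. ] [-47.6   4.6  52.1] 140.1
150 87 [-1.3  0.2  1.4] [-43.6   3.1  50.4] 150.0
160 92 [-1.1  0.1  1.3] [-44.8  13.7  53. ] 160.1
170 65 [-1.   0.1  1.4] [-42.1  24.5  52.1] 170.2
```

View pics/st.png

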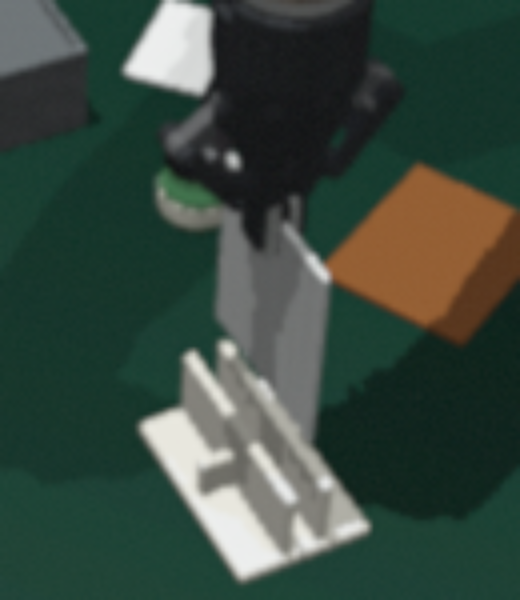

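The picture shows the panel hanging upright over the gap, and the cloud confirms it: stand x≈-1, y from -48 to 53. Lower slowly.

play_rows --increments '[0,0,0.02,0,0,0,255,0,0,0.035,0,0,0,255,0,0,0.045,0,0,0,255,0,0,0.053,0,0,0,255,0,0,0.059,0,0,0,255,0,0,0.064,0,0,0,255,0,0,0.068,0,0,0,255,0,0,0.072,0,0,0,255,0,0,0.074,0,0,0,255,0,0,0.074,0,0,0,255]'

```text
time_s: 11.8
position: [540.6, 201.7, 109.6]
tool_rot: [0.749, 0.663, -0.001, -0.002]
contact_force: [-0.2, 0.6, -1.0]
opening: 2.6
```

```bash
cat > chk.py <<'E'
from h import *
SY=np.radians(83);SXd=np.array([np.sin(SY),-np.cos(SY),0]);SYd=np.array([np.cos(SY),np.sin(SY),0])
b=cam('scene');w=cloud(b);q=w-np.array([542.5,201,0]);x=q@SXd;y=q@SYd;z=w[...,2]
m=(abs(x)<35)&(abs(y)<65)&(z>58)&(b['pixels'].min(2)>90)
for lo in range(50,140,10):
    k=m&(z>lo)&(z<=lo+10)
    if k.sum()>5: print(lo,k.sum(),np.percentile(x[k],[10,50,90]).round(1),np.percentile(y[k],[1,50,99]).round(1),z[k].max().round(1))
cv2.imwrite('pics/end.png',cv2.resize(b['pixels'][180:350,290:430,::-1],None,fx=3.5,fy=3.5))
s=sensors.get_state();print(s['position'],s['contact_force'],s['moment'])
E
python3 chk.py
```

```text
50 25 [-1.8  0.6 12.8] [-41.1  25.5  60.4] 59.9
60 67 [-1.9 -0.2  0.7] [-45.   21.6  53.7] 69.8
70 58 [-1.5 -0.5  1. ] [-45.8  21.1  54.8] 80.0
80 56 [-1.2 -0.5  0.7] [-43.8  25.9  53.1] 89.9
90 38 [-1.2 -0.1  0.6] [-39.1  33.8  53.7] 99.5
100 30 [-1.4 -0.4  0.8] [25.6 40.3 53.4] 109.8
110 23 [-1.1 -0.3  1.1] [30.  42.8 54.4] 119.9
120 30 [-1.3 -0.   0.8] [-26.5  38.4  54.7] 130.0
130 59 [-3.5 -0.8  1. ] [-45.   29.3  54.7] 138.6
[540.69694748 201.69470362 109.84970098] [ 0.653691    0.46782571 -0.27821558] [-0.02392401 -0.00140171 -0.03102951]
```

play_rows --increments '[-0.002,0,0.001,0,0,0,255,-0.003,0,0.002,0,0,0,255,-0.003,0,0.003,0,0,0,255,-0.003,0,0.003,0,0,0,255]'

```text
time_s: 12.25
position: [540.3, 198.6, 106.8]
tool_rot: [0.749, 0.663, -0.001, -0.002]
contact_force: [1.0, 0.5, -0.6]
opening: 2.5
```

play_rows --increments '[0,0,0.001,0,0,0,255,0,0,0.002,0,0,0,255,0,0,0.002,0,0,0,255]'

```text
time_s: 12.55
position: [540.2, 198.7, 104.7]
tool_rot: [0.749, 0.663, -0.001, -0.002]
contact_force: [0.1, -0.7, -2.2]
opening: 2.6
```

```bash
cat >> chk.py <<'E'
k=m&(abs(x)<5)&(y>20)&(y<52)
print('top z',np.sort(z[k])[-25::4].round(1), len(z[k]))
E
python3 chk.py | tail -3
```

```text
130 13 [-1.5 -0.5  1.3] [-45.1  26.1  50.1] 133.9
[540.26955564 198.71473891 104.75929369] [-0.87392568 -0.367558   -0.37970853] [-0.00113206 -0.00319131 -0.01005609]
top z [553.7 554.3 554.6 555.2 555.9 556.2 557.8] 458
```

View pics/end.png

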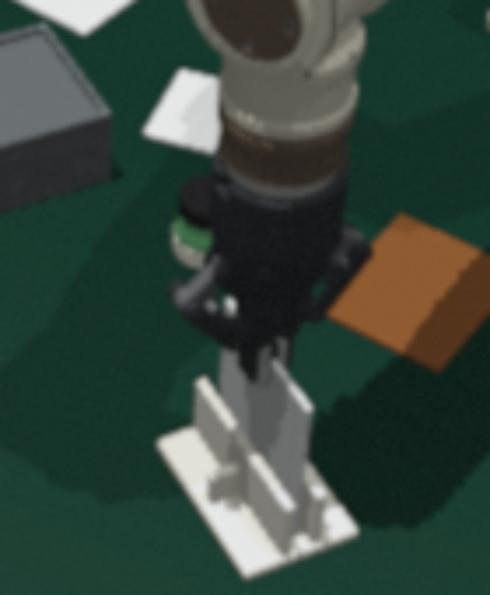

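The picture shows the panel down between the two walls, its top about 132, so the bottom is 3–4 mm above the floor. Lower a little more and release.

play_rows --increments '[0,0,0.001,0,0,0,255,0,0,0.002,0,0,0,255,0,0,0.003,0,0,0,255,0,0,0.003,0,0,0,255]'

```text
time_s: 13.0
position: [541.1, 198.8, 104.3]
tool_rot: [0.749, 0.663, 0.0, -0.002]
contact_force: [-2.3, -1.4, 10.7]
opening: 2.7
```

Contact with the floor (10.7 N). Relieve it and open.

play_rows --increments '[0,0,-0.002,0,0,0,255,0,0,-0.002,0,0,0,235,0,0,-0.002,0,0,0,220,0,0,-0.002,0,0,0,190,0,0,-0.002,0,0,0,150,0,0,-0.002,0,0,0,120,0,0,-0.002,0,0,0,120,0,0,-0.002,0,0,0,120,0,0,-0.002,0,0,0,120]'

```text
time_s: 13.9
position: [540.4, 198.7, 103.9]
tool_rot: [0.749, 0.663, -0.001, -0.002]
contact_force: [-0.7, -0.3, 0.6]
opening: 45.2
```

play_rows --increments '[0,0,-0.01,0,0,0,120,0,0,-0.03,0,0,0,120,0,0,-0.06,0,0,0,120,0,0,-0.1,0,0,0,120,0,0,-0.14,0,0,0,120,0,0,-0.18,0,0,0,120,0,0,-0.18,0,0,0,120,0,0,-0.18,0,0,0,120,0,0,-0.18,0,0,0,120]'

```text
time_s: 14.8
position: [540.6, 198.2, 283.0]
tool_rot: [0.749, 0.663, -0.002, -0.002]
contact_force: [-0.5, 1.0, -0.0]
opening: 45.2
```

```bash
python3 chk.py
```

```text
50 18 [-0.8  0.6  9.8] [-44.    0.8  46.2] 59.9
60 85 [-1.6 -0.1  1.1] [-48.9   1.9  50.3] 69.9
70 80 [-1.2 -0.1  1.1] [-48.2   5.7  51. ] 79.8
80 87 [-1.  -0.   1.2] [-46.4   6.3  50.2] 90.0
90 76 [-1.4  0.2  0.9] [-46.4   6.   51.9] 99.9
100 89 [-0.9  0.3  1.6] [-47.1   5.3  52.4] 109.9
110 89 [-1.3 -0.1  1. ] [-46.2   1.8  50.6] 120.0
120 122 [-3.  -0.3  1. ] [-50.3   5.4  50.2] 130.0
130 24 [-2.7 -0.6  1. ] [-41.6   4.5  47.7] 133.4
[540.37342274 198.13759132 282.46354794] [-0.6502847   0.19014407  0.08736961] [-0.02609463 -0.094779    0.01689606]
top z [719.  720.4 721.5 722.3 723.3 724.1 726.8] 549
```

View pics/end.png

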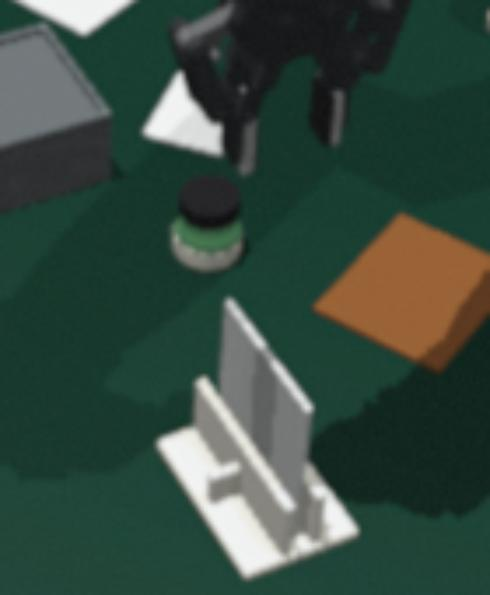

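The picture shows the panel standing free in the gap, upright, with the gripper clear. Hold a second, recheck, and hand in.

play_rows --increments '[0,0,-0.02,0,0,0,120,0,0,-0.02,0,0,0,120,0,0,-0.02,0,0,0,120,0,0,-0.02,0,0,0,120,0,0,-0.02,0,0,0,120,0,0,-0.02,0,0,0,120,0,0,-0.02,0,0,0,120,0,0,-0.02,0,0,0,120,0,0,-0.02,0,0,0,120,0,0,-0.02,0,0,0,120,0,0,-0.02,0,0,0,120,0,0,-0.02,0,0,0,120]'

```text
time_s: 16.05
position: [541.3, 198.4, 303.9]
tool_rot: [0.749, 0.663, -0.001, -0.002]
contact_force: [-0.1, 0.1, 0.1]
opening: 45.2
```

```bash
python3 - <<'E'
from chk import *
k=m&(abs(x)<20)&(z<140)&(abs(y)<52)
print('panel tilt deg',np.degrees(np.arctan(np.polyfit(z[k],x[k],1)[0])).round(2),'top p98',np.percentile(z[k],98),'y',np.percentile(y[k],[1,99]))
print(env.sign_off())
E
```

```text
50 25 [-0.9  0.7 12. ] [-46.   10.5  45.7] 60.0
60 72 [-0.8  0.4  1.8] [-47.4   2.5  51.6] 69.7
70 87 [-0.5  0.8  1.9] [-46.6   6.7  51.1] 79.8
80 76 [-0.6  0.7  1.7] [-49.1   3.   50.8] 89.9
90 92 [-0.5  1.   2.4] [-48.    4.8  50.2] 100.0
100 77 [-0.1  1.   2.2] [-45.1   4.5  50.6] 109.9
110 87 [0.1 1.3 2.5] [-47.4   9.5  51.1] 119.9
120 108 [-1.7  0.9  2.2] [-47.6   6.2  49.8] 130.0
130 36 [-0.7  0.7  2.6] [-43.6   2.1  51.4] 134.3
[541.28457584 198.37981023 303.91657139] [ 0.56060946  0.44545003 -0.35190038] [ 0.02165262 -0.08141769 -0.04555672]
top z [673.  674.4 676.5 678.2 680.5 683.5 687.1] 533
panel tilt deg 0.04 top p98 131.49154188834663 y [-47.83042222  51.14834742]
the job is handed in; nothing more can be done
None
```

The panel is standing on edge in the drying stand's gap, released, and I handed the job in at about 16 s of the 64 s allowed.

I pressed the jutting end down until the panel slid into the channel. After I lifted clear it stayed leaning by itself at about 50°. I then gripped it by the raised end, carried it to the stand, lowered it until it touched the floor (about 11 N), let go and moved clear.

- **Last checks:** more than a second after letting go, the panel was near upright (fitted tilt 0°) and centred to within about 2 mm along the gap. The tool's force reading was near zero.
- **Disagreements:** the camera put the panel's top at about 131 mm, where 128 mm was expected; I took this as depth noise. Between the last two looks, the cloud near the panel's top had moved about 1 mm, so it may still settle into a slight lean against a wall. The "top z" line in my check script picked up the arm instead of the panel, so I ignored it.
- **Bystanders:** the arm did not go near them. The jar looked undisturbed in the last picture and the green bottle in an earlier one. I did not re-measure any of the four at the end.

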